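Snap the cordless screwdriver into its charging dock

TASK

Put the cordless screwdriver on charge: lift it from its rest, hold it over the dock with its tail just short of the green socket, and press it straight down until both pairs of spring fingers snap around the barrel and it lies level on the saddles. Then slide it lengthwise into the socket until its tail has pushed the sprung brass contact fully in and meets the end stop, and let go. Be gentle: the saddles stand about 30 N and the socket about 25 N; and leave the other things on the bench where they are.

Things in the scene. Friction and masses are not known exactly. Their poses are not given: they have to be found in the camera images.
- driver_mid (a point): Grasp point of the cordless screwdriver, on the axis of its orange round barrel (diameter 24 mm, from x = -80 to x = +80 mm of here; x points to the flat tail). In front a chuck (diameter 16, to x = -98) and a bit (diameter 6, to x = -125). 0.11 to 0.22 kg. It starts level in the rest, axis 45 mm above the bench, tail pointing away from the robot within 30 degrees.
- driver_tail (a point): Centre of the flat tail end (diameter 24 mm) of the screwdriver, 80 mm along +x from driver_mid; same axes.
- rest: Fixed rest: dark base plate 130 x 70 x 10 mm with two grey open vees, 10 mm wide, at x = -45 and +45 mm, 42 mm high. Origin: centre of the underside, on the bench; z up, x along the screwdriver lying in it. Lift the screwdriver straight up out of it; between the vees the barrel is free on both sides.
- dock: Fixed charging dock, base plate 250 x 76 x 10 mm. Origin on the bench surface; z up, x along the clipped screwdriver towards the green socket, away from the robot within 30 degrees. Two spring clips, 10 mm wide along x, at x = -48 and x = +48 mm; free space for a gripper between them (x = -43 to +43 mm).
- saddles: Two rigid flat black saddles of the dock, one between the fingers of each clip. Origin: mid-way between the clips, 45 mm above the bench, on the line where the axis of a snapped-in barrel lies (dock x = 0, y = 0, z = 45 mm); axes as the dock. Saddle tops 12 mm below this line.
- clip_front (a point): Seat centre of the clip at dock x = -48 mm, y = 0, 45 mm above the bench (axes as the dock): where the axis of a snapped-in barrel lies. Two sprung steel fingers with white rounded lips, 17 mm apart, 7.5 mm above it; they flare to 38 mm apart at their tops, 17 mm above it.
- clip_rear (a point): The same for the clip at dock x = +48 mm, nearest the socket. The lips touch the barrel when its axis is about 17 mm above the seat; forcing both clips open takes 5 to 15 N in all, then they snap over the barrel and draw it down. Sliding it lengthwise in the clips then takes about 4 to 12 N.
- socket: Green fixed socket. Origin: middle of its open mouth (dock x = 70 mm, z = 45 mm); x into it. 30 x 30 mm inside, roofed (clear): the tail enters only along +x. A rigid black end stop is clamped inside, 12 to 32 mm behind the mouth, unmeasured, different each time: feel for it. A brass contact (diameter 14) stands 5 mm out of it and is pushed in flush against a 3 N spring; the clips hold it so.
- screw_jar: Bystander: clear jar with white cap, diameter 40, height 55 mm, standing between rest and dock. Origin: centre of its underside.
- spool: Bystander: white spool, diameter 52, height 38 mm. Origin: centre of its underside.
- tape_roll: Bystander: yellow tape roll, diameter 72, height 18 mm. Origin: centre of its underside.
- red_driver: Bystander: ordinary red-handled screwdriver lying on the bench. Not the one to be charged.
- parts_tray: Bystander: blue parts tray 110 x 75 x 28 mm. Origin: centre of its underside.
- cup: Bystander: grey cup, diameter 64, height 75 mm. Origin: centre of its underside.
- heat_sink: Bystander: aluminium block 45 x 40 x 28 mm. Origin: centre of its underside.
Mind the look-alikes: they are no part of the job. Of the things shaped like the part that bears driver_mid, the orange one is meant. Of the things that look like the rest, the larger one is meant.

How it is judged:
By the outcome, as a careful person would: the job done as asked, in the order asked, and still so for the second after the job is handed in, with the robot touching nothing.
It also fails if it takes over 72 s, if anything falls off the work surface, if the arm or the gripper's body presses on something with over 40 N, if the wrist force passes 120 N, or if a joint passes its speed limit or range.

ROBOT

A 7-joint arm with a two-finger parallel gripper is mounted at the origin on the work surface. World frame = base frame: x ahead of the robot, y to its left, z up, the work surface at z = 0. Lengths are in m, angles in degrees, forces in N, time in s.
With the tool pointing down it reaches from about 0.425 to 0.925 m from the base axis. Payload 6.8 kg.
Tool frame: the origin (TCP) lies at the very end of the fingers, on their centre line; the grasp point (between the pads) lies 19 mm behind it; z points along the fingers, y is the line along which they close (so a half turn about z gives the same grasp; the last joint's range is limited). The gripper opens to 88 mm and grips with 3 to 60 N. Pads are 20 mm wide; open, the fingers measure 115 mm over their backs; the gripper's body (75 mm by 178 mm) begins 61 mm behind the grasp point.
Start: joints at [-78.558, 27.33, 1.283, 89.118, -0.659, 63.558, -4.761], TCP at [0.204, 0.643, 0.223] pointing down, gripper open.
Joint ranges: [-169.35, 169.35], [-19.33, 120.38], [-80.79, 83.38], [13.8, 139.57], [-78.32, 258.32], [9.67, 109.79], [-169.56, 169.56]. Speed limits (degrees/s): [136.94, 136.94, 180, 180, 180, 180, 180].

INTERFACE

Orientations are given as [roll, pitch, yaw] about the fixed x, y, z axes, in that order (R = Rz(yaw) Ry(pitch) Rx(roll)).
In Python, from bench import ctrl gives the robot as it stands. The module is installed in compiled form; this text tells all that it offers.
- The arm moves only by the tool play_rows, never from a script. Its argument "steps" is a list of rows, each a list of 7 numbers: the shift along the tool's x, y, z in m, then the turn, a rotation vector about the tool's x, y, z in rad, then the finger opening in m, from 0 to 0.0878. A call has 1 to 20 rows; each row shifts and turns the commanded pose from where the row before left it, along the tool's axes as they then stand; what a row does not reach is not made up. A row lasts 1/12 s, in which the tool goes at most 41.7 mm and 7.16 degrees, less where a joint would pass 70% of its speed; a pose out of reach is approached as far as the arm can. A call is refused whole if a number of a shift passes 0.0417 or a number of a turn 0.125, either way. A call with a gripper value outside its range is refused whole. The fingers move at their own pace and stop on an object; "grip_force" is the grip in N (left out, the last holds). Time passes only in rows, so rows that do not move let the fingers close. It gives the time, the measured TCP pose, the force, the opening and the grip force at its end, in the units of the state.
- ctrl.get_state(): the state, without advancing time (a new reading comes with each control period).
- ctrl.read_camera(name): name is "scene" or "side" or "wrist"; returns a dict with "pixels" (384x512x3 uint8, blue, green, red), "depth" (384x512 float32, m along the optical axis (not along the pixel's ray), 0 where there is no reading), "intrinsics" (3x3 intrinsics, pixels), "view" (4x4, takes a point from world to camera coordinates); the wrist camera has in their place "tool_from_camera" (4x4, takes a point from camera to tool coordinates, whose origin is the TCP and whose axes are the flange's). Camera axes: x right, y up, looking along -z (the intrinsics and any distortion apply to the point x, -y, -z); pixel columns grow to the right and rows downward; lengths in m; the calibration is good to about 2 mm. A picture is of the moment at which its call begins: read the wrist's pose just before it.
- ctrl.close_job(): hands the job in; it is judged then, once.
The state is a dict: "t": time; "q": joint angles; "qd": joint speeds; "tau": joint torques, N m; "position": TCP position; "tool_rot": TCP orientation; "force": force on the tool from outside, world axes, zero at the start; "wrist_torque": the same for the moment, N m; "finger_gap": finger opening in m; "finger_force": force on a finger pad.
Only numpy, scipy, OpenCV 4.12 (cv2) and the standard library are available. Lean on these libraries where they do the work, as an engineer would, in place of code of your own. Each camera call takes 0.05 s, during which the arm holds its last target. There are 200 camera calls.

## Working session

There is one attempt and no reset: what is moved stays moved. The work goes in short steps, Python scripts to look and compute and a tool call to move; the robot and the scene stay as the last step left them, time stands still between calls to the robot, and variables do not carry over. Pictures are saved under pics/ and viewed, at most 10 in all, crops included, and the job is handed in when it is done.

Besides the shell and the picture viewer there is one more tool, called after "Request:" as a command line: name --pt "numbers of a row" for each row, then --argument value for the rest. play_rows: Moves the arm, as the interface text tells. Its arguments: {"type":"object","properties":{"steps":{"type":"array"},"grip_force":{"type":"number"}},"required":["steps"]}

```bash
mkdir -p pics
cat > h.py <<'E'
import numpy as np,cv2
from bench import ctrl
from scipy.spatial.transform import Rotation as R
def cam(n):
    s=ctrl.get_state(); c=ctrl.read_camera(n)
    if n=="wrist":
        T=np.eye(4);T[:3,:3]=R.from_euler('xyz',s['tool_rot'],degrees=True).as_matrix();T[:3,3]=s['position']
        c['c2w']=T@c['tool_from_camera']
    else: c['c2w']=np.linalg.inv(c['view'])
    return c
def cloud(c):
    K=c['intrinsics'];d=c['depth'];v,u=np.mgrid[:384,:512]
    P=np.stack([(u-K[0,2])/K[0,0]*d,-(v-K[1,2])/K[1,1]*d,-d],-1)
    return P@c['c2w'][:3,:3].T+c['c2w'][:3,3]
def onplane(c,uv,z):
    K=c['intrinsics'];uv=np.atleast_2d(np.float64(uv))
    r=np.c_[(uv[:,0]-K[0,2])/K[0,0],-(uv[:,1]-K[1,2])/K[1,1],-np.ones(len(uv))]@c['c2w'][:3,:3].T
    o=c['c2w'][:3,3];return o+r*((z-o[2])/r[:,2])[:,None]
E
python3 - <<'E'
from h import *
s=ctrl.get_state();print(s)
for n in("scene","side"):
    c=cam(n);cv2.imwrite(f"pics/{n}0.png",c['pixels']);print(n,c['intrinsics'].tolist(),c['c2w'].round(3).tolist(),[k for k in c])
E
```

```text
{'t': 0.0, 'q': array([-78.55777511,  27.37386593,   1.27872009,  89.17938541,
        -0.66119288,  63.55781282,  -4.75960907]), 'qd': array([-0.01342655,  0.0545324 ,  0.01247224,  0.0174412 , -0.03303499,
       -0.02855299, -0.01021512]), 'tau': array([-1.41019095e-04, -5.82864296e+01,  1.53445669e+00, -2.72601950e+01,
       -5.43312309e-02,  1.69516745e-02,  1.47118867e-04]), 'position': array([0.20430722, 0.64268943, 0.22169596]), 'tool_rot': array([-1.79896330e+02,  5.04474451e-03,  1.62367091e+02]), 'force': array([-0.48526807,  0.07724044, -0.03366236]), 'wrist_torque': array([-0.06611444,  0.04688289, -0.00323829]), 'finger_force': 0.0, 'finger_gap': 0.08760027286370384}
scene [[412.2343552522324, 0.0, 256.65907748634805], [0.0, 412.2343552522324, 196.9178868843578], [0.0, 0.0, 1.0]] [[-0.684, -0.606, 0.406, 0.991], [0.73, -0.56, 0.392, 0.465], [-0.011, 0.564, 0.825, 1.053], [0.0, 0.0, 0.0, 1.0]] ['pixels', 'depth', 'intrinsics', 'view', 'c2w']
side [[364.44544063345086, 0.0, 256.297827961082], [0.0, 364.44544063345086, 196.09626527785818], [0.0, 0.0, 1.0]] [[0.945, 0.211, -0.251, 0.254], [-0.328, 0.604, -0.726, -0.753], [-0.002, 0.768, 0.64, 0.72], [0.0, 0.0, 0.0, 1.0]] ['pixels', 'depth', 'intrinsics', 'view', 'c2w']
```

View pics/scene0.png

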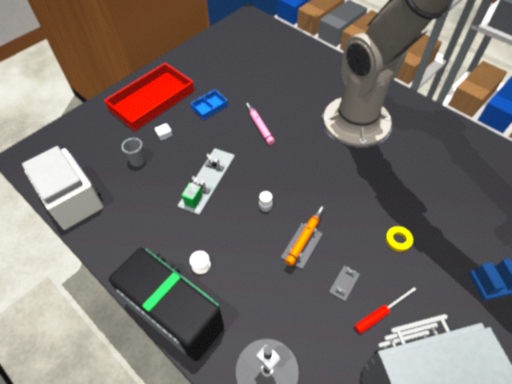

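View pics/side0.png

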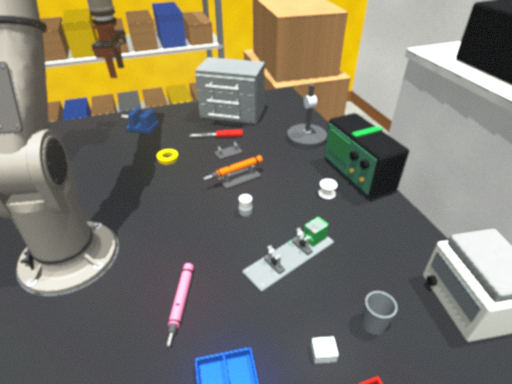

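The scene view shows the orange driver at (303,240) with its tail at (291,262), the dock at (207,180) with the green socket at (192,193), and the jar at (265,200). The side view shows the driver at (235,168), the dock at (290,258) and the socket at (316,230).

```bash
cat >> h.py <<'E'
def mask(c,lo,hi,s=110,v=60):
    h=cv2.cvtColor(c['pixels'],cv2.COLOR_BGR2HSV);return cv2.inRange(h,(lo,s,v),(hi,255,255))>0
def axis(p):
    m=np.median(p,0);d=np.linalg.svd(p-p.mean(0),full_matrices=False)[2][0];d*=np.sign(d[0]);t=(p-m)@d
    return m,d,m+d*np.percentile(t,1),m+d*np.percentile(t,99)
E
python3 - <<'E'
from h import *
for n in("scene","side"):
    c=cam(n);P=cloud(c);W=P.reshape(-1,3)
    inb=(P[...,0]>.3)&(P[...,0]<.95)&(abs(P[...,1])<.5)&(P[...,2]>-.02)&(P[...,2]<.15)
    print(n)
    o=mask(c,5,19)&inb&(P[...,2]>.03);p=P[o];print('orange',o.sum(),[x.round(3).tolist() for x in axis(p[:,:3])],np.percentile(p[:,2],[5,95]))
    v,u=np.nonzero(o);q=onplane(c,np.c_[u,v],.049)[:,:2];print('  plane',[x.round(3).tolist() for x in axis(q)])
    g=mask(c,45,85)&inb&(P[...,1]>-.4);p=P[g];print('green',g.sum(),p.min(0).round(3),p.max(0).round(3),np.median(p,0).round(3))
    # low grey plates z~0.01
    hsv=cv2.cvtColor(c['pixels'],cv2.COLOR_BGR2HSV)
    b=inb&(abs(P[...,2]-.01)<.012)&(hsv[...,1]<50)&(hsv[...,2]>85)
    nn,l,st,ce=cv2.connectedComponentsWithStats(b.astype(np.uint8))
    for i in range(1,nn):
        if st[i,4]>60:
            v,u=np.nonzero(l==i);q=onplane(c,np.c_[u,v],.01)[:,:2];(cx,cy),wh,a=cv2.minAreaRect(q.astype(np.float32)*1000)
            print(' grey',st[i,4],ce[i].round(),round(cx),round(cy),np.round(wh),round(a,1))
E
```

```text
scene
orange 273 [[0.521, 0.178, 0.054], [0.977, 0.215, -0.017], [0.435, 0.159, 0.055], [0.593, 0.194, 0.052]] [0.0435071  0.05858543]
  plane [[0.52, 0.178], [0.975, 0.221], [0.431, 0.158], [0.596, 0.195]]
green 235 [ 0.589 -0.218 -0.002] [0.84  0.169 0.15 ] [ 0.64  -0.147  0.048]
 grey 119 [164. 133.] 494 -455 [77. 59.] 75.3
 grey 1247 [209. 178.] 536 -199 [261.  96.] 19.7
 grey 106 [265. 202.] 469 -2 [77. 46.] 42.7
 grey 224 [ 81. 217.] 892 -371 [ 59. 149.] 61.2
 grey 251 [292. 240.] 515 142 [139.  28.] 10.3
 grey 15791 [297. 315.] 644 278 [421. 639.] 50.8
 grey 81 [266. 239.] 566 91 [42. 55.] 36.9
 grey 216 [110. 262.] 914 -177 [59. 88.] 59.1
 grey 98 [251. 376.] 862 312 [34. 50.] 64.5
side
orange 238 [[0.515, 0.165, 0.05], [0.977, 0.212, -0.001], [0.44, 0.148, 0.05], [0.595, 0.182, 0.05]] [0.04209313 0.05606882]
  plane [[0.515, 0.166], [0.975, 0.221], [0.439, 0.149], [0.598, 0.185]]
green 1491 [ 0.592 -0.192 -0.004] [0.85  0.168 0.15 ] [0.829 0.048 0.086]
 grey 515 [306. 134.] 842 348 [157. 163.] 4.9
 grey 82 [203. 135.] 456 470 [ 33. 102.] 76.3
 grey 254 [228. 152.] 519 331 [99. 90.] 10.1
 grey 432 [241. 178.] 523 131 [141. 131.] 11.8
 grey 12544 [280. 295.] 485 -186 [371. 635.] 0.0
 grey 184 [326. 194.] 737 -11 [80. 58.] 61.3
 grey 76 [388. 297.] 696 -392 [36. 76.] 5.8
 grey 273 [446. 306.] 807 -449 [111.  17.] 81.2
 grey 61 [378. 312.] 656 -413 [12. 33.] 37.5
 grey 107 [373. 331.] 621 -447 [23. 41.] 50.1
```

Request:
play_rows --pt "-0.0275 -0.0221 -0.005 0 0 0 0.0878" --pt "-0.0275 -0.0221 -0.005 0 0 0 0.0878" --pt "-0.0275 -0.0221 -0.005 0 0 0 0.0878" --pt "-0.0275 -0.0221 -0.005 0 0 0 0.0878" --pt "-0.0275 -0.0221 -0.005 0 0 0 0.0878" --pt "-0.0275 -0.0221 -0.005 0 0 0 0.0878" --pt "-0.0275 -0.0221 -0.005 0 0 0 0.0878" --pt "-0.0275 -0.0221 -0.005 0 0 0 0.0878" --pt "-0.0275 -0.0221 -0.005 0 0 0 0.0878" --pt "-0.0275 -0.0221 -0.005 0 0 0 0.0878" --pt "-0.0275 -0.0221 -0.005 0 0 0 0.0878" --pt "-0.0275 -0.0221 -0.005 0 0 0 0.0878" --pt "-0.0275 -0.0221 -0.005 0 0 0 0.0878" --pt "-0.0275 -0.0221 -0.005 0 0 0 0.0878" --pt "-0.0275 -0.0221 -0.005 0 0 0 0.0878" --pt "-0.0275 -0.0221 -0.005 0 0 0 0.0878"

```text
t: 1.53
position: [0.5172, 0.1713, 0.303]
tool_rot: [180.0, -0.0, 162.4]
force: [0.7, 1.2, -0.6]
finger_gap: 0.0876
finger_force: 0.0
```

Request:
play_rows --pt "0 0 0 0 0 0.1245 0.0878" --pt "0 0 0 0 0 0.1245 0.0878" --pt "0 0 0 0 0 0.1245 0.0878" --pt "0 0 0 0 0 0.1245 0.0878" --pt "0 0 0 0 0 0.1245 0.0878" --pt "0 0 0 0 0 0.1245 0.0878" --pt "0 0 0 0 0 0.1245 0.0878" --pt "0 0 0 0 0 0.1245 0.0878" --pt "0 0 0 0 0 0.1245 0.0878" --pt "0 0 0 0 0 0.1245 0.0878" --pt "0 0 0 0 0 0.1245 0.0878" --pt "0 0 0 0 0 0.1245 0.0878" --pt "0 0 0 0 0 0.1245 0.0878" --pt "0 0 0 0 0 0.1245 0.0878" --pt "0 0 0 0 0 0.1245 0.0878" --pt "0 0 0 0 0 0.1245 0.0878" --pt "0 0 0 0 0 0.1245 0.0878" --pt "0 0 0 0 0 0.1245 0.0878" --pt "0 0 0 0 0 0.1245 0.0878" --pt "0 0 0 0 0 0.1245 0.0878"

```text
t: 3.2
position: [0.5165, 0.173, 0.3026]
tool_rot: [-180.0, 0.0, 19.3]
force: [0.0, 0.1, -0.0]
finger_gap: 0.0875
finger_force: 0.0
```

Run:
```python
from h import *
s=ctrl.get_state();print(s['t'],s['q'].round(1),s['position'],s['tool_rot'])
c=cam("wrist");print(c['tool_from_camera'].round(3).tolist(),c['intrinsics'][0,0])
cv2.imwrite("pics/w0.png",c['pixels'])
P=cloud(c);o=mask(c,5,19)&(P[...,2]>.035)&(P[...,2]<.07);v,u=np.nonzero(o)
print(o.sum(),[x.round(4).tolist() for x in axis(P[o])])
q=onplane(c,np.c_[u,v],.045)[:,:2];print([x.round(4).tolist() for x in axis(q)])
print(np.percentile(P[o][:,2],[2,50,98]))
```

```text
3.2 [-55.2  12.   35.8 103.2  -7.6  67.3 -87.7] [0.51650467 0.17297341 0.30255547] [-1.79991910e+02  1.38400807e-02  1.93453116e+01]
[[-0.001, 0.953, 0.302, 0.084], [1.0, 0.001, 0.001, -0.001], [0.001, 0.302, -0.953, -0.163], [0.0, 0.0, 0.0, 1.0]] 294.00160513872345
1592 [[0.5172, 0.1778, 0.0555], [0.9768, 0.214, -0.0018], [0.4394, 0.1608, 0.0556], [0.5924, 0.1943, 0.0553]]
[[0.5152, 0.1772], [0.9768, 0.214], [0.4362, 0.1599], [0.5924, 0.1941]]
[0.04777412 0.05546578 0.0583378 ]
```

View pics/w0.png

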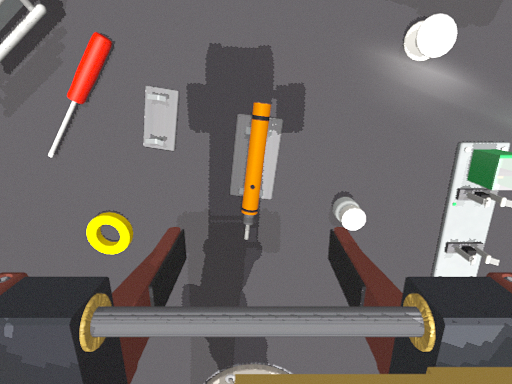

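The wrist view shows the driver barrel from its tail at (260,103) to its chuck at (248,215), with the rest plate around it, and the dock at the right edge (470,210).

Request:
play_rows --pt "0 0 0 0 0 0.122 0.0878" --pt "0 -0.0046 0.02 0 0 0 0.0878" --pt "0 0 0.02 0 0 0 0.0878" --pt "0 0 0.02 0 0 0 0.0878" --pt "0 0 0.02 0 0 0 0.0878" --pt "0 0 0.02 0 0 0 0.0878" --pt "0 0 0.02 0 0 0 0.0878" --pt "0 0 0.02 0 0 0 0.0878" --pt "0 0 0 0 0 0 0.0878" --pt "0 0 0 0 0 0 0.0878"

```text
t: 4.08
position: [0.5151, 0.1772, 0.1622]
tool_rot: [180.0, 0.1, 12.8]
force: [0.3, 0.3, 0.1]
finger_gap: 0.0878
finger_force: 0.0
```

```bash
cat > d.py <<'E'
from h import *
s=ctrl.get_state();print(s['t'],s['position'],s['tool_rot'])
c=cam("wrist");cv2.imwrite("pics/w1.png",c['pixels'])
P=cloud(c);o=mask(c,5,19)&(P[...,2]>.03)&(P[...,2]<.07)
m,d,a,b=axis(P[o][:,:2]);print(o.sum(),m,np.degrees(np.arctan2(d[1],d[0])),a,b,(a+b)/2)
v,u=np.nonzero(o)
print(u.min(),u.max(),v.min(),v.max())
print(np.percentile(P[o][:,2],[2,50,98]))
E
python3 d.py
```

```text
4.0833 [0.5150832  0.17717573 0.16219489] [1.79956856e+02 1.17413321e-01 1.27995526e+01]
1509 [0.52714025 0.17912801] 10.138886380589561 [0.43834399 0.16324881] [0.59396739 0.19107854] [0.51615569 0.17716367]
246 272 104 265
[0.04759836 0.05366097 0.05784012]
```

```bash
cat > d2.py <<'E'
from h import *
s=ctrl.get_state()
c=cam("wrist");o=mask(c,5,19,120,80).astype(np.uint8)
n,l,st,ce=cv2.connectedComponentsWithStats(cv2.morphologyEx(o,cv2.MORPH_CLOSE,np.ones((9,9))));i=1+st[1:,4].argmax();o=(l==i)
rows=[];
for v in range(384):
    u=np.nonzero(o[v])[0]
    if len(u)>8: rows.append([(u.min()+u.max())/2,v,len(u)])
rows=np.array(rows);q=onplane(c,rows[:,:2],.045)[:,:2]
k=np.polyfit(q[3:-3,0],q[3:-3,1],1);print(np.degrees(np.arctan(k[0])),'y at .516',np.polyval(k,.516),q[0],q[-1],rows[0],rows[-1])
print(np.abs(np.polyval(k,q[:,0])-q[:,1]).max())
top=onplane(c,rows[:1,:2],.057)[0,:2];print('tail if top edge',top)
x=rows[::12];print(x.tolist())
E
python3 d2.py
```

```text
12.311388657342105 y at .516 0.1773392001098552 [0.59407314 0.19424853] [0.43152144 0.15879655] [259.5 105.   26. ] [258. 265.  13.]
0.0006395935738956193
tail if top edge [0.59422896 0.19438201]
[[259.5, 105.0, 26.0], [259.5, 117.0, 13.0], [259.0, 129.0, 25.0], [259.0, 141.0, 10.0], [259.0, 153.0, 11.0], [259.0, 165.0, 11.0], [258.5, 177.0, 11.0], [258.5, 189.0, 11.0], [258.5, 201.0, 11.0], [258.5, 224.0, 24.0], [258.0, 236.0, 23.0], [258.0, 248.0, 23.0], [258.0, 260.0, 23.0]]
```

View pics/w1.png

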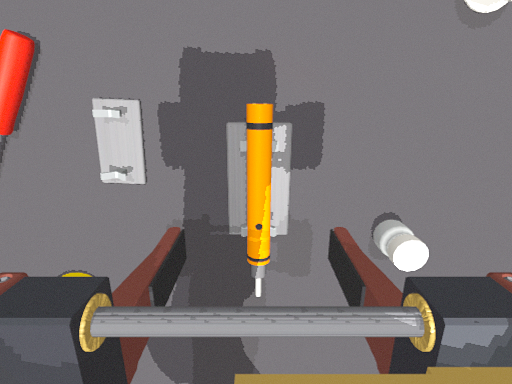

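The closer wrist view shows the barrel vertical in the picture, from (260,105) to (258,265), centred between the open fingers; the jar at (402,245) is well clear.

Request:
play_rows --pt "0.0009 0 0.02 0 0 0.0085 0.0878" --pt "0 0 0.02 0 0 0 0.0878" --pt "0 0 0.02 0 0 0 0.0878" --pt "0 0 0.02 0 0 0 0.0878" --pt "0 0 0.02 0 0 0 0.0878" --pt "0 0 0.02 0 0 0 0.0878" --pt "0 0 0.0162 0 0 0 0.0878" --pt "0 0 0 0 0 0 0.0878" --pt "0 0 0 0 0 0 0.0878" --pt "0 0 0 0 0 0 0.0878"

```text
t: 5.02
position: [0.5178, 0.1782, 0.028]
tool_rot: [-180.0, -0.1, 12.2]
force: [-0.3, 1.3, -0.3]
finger_gap: 0.0879
finger_force: 0.0
```

Request:
play_rows --pt "0 0 0 0 0 0 0.04" --pt "0 0 0 0 0 0 0.03" --pt "0 0 0 0 0 0 0.03" --pt "0 0 0 0 0 0 0.03" --pt "0 0 0 0 0 0 0.03" --pt "0 0 0 0 0 0 0.015" --pt "0 0 0 0 0 0 0.015" --pt "0 0 0 0 0 0 0.015" --pt "0 0 0 0 0 0 0.015" --pt "0 0 0 0 0 0 0.015" --grip_force 30

```text
t: 5.85
position: [0.5168, 0.1764, 0.0264]
tool_rot: [179.9, 0.0, 12.2]
force: [0.8, -10.9, 3.4]
finger_gap: 0.0249
finger_force: 5.3
```

Request:
play_rows --pt "0 0 0 0 0 0 0.015" --pt "0 0 0 0 0 0 0.015" --pt "0 0 0 0 0 0 0.015" --pt "0 0 0 0 0 0 0.015"

```text
t: 6.18
position: [0.5169, 0.1757, 0.0265]
tool_rot: [179.9, -0.0, 12.1]
force: [1.5, -4.8, 0.4]
finger_gap: 0.0234
finger_force: 30.0
```

Request:
play_rows --pt "0 0 -0.005 0 0 0 0.015" --pt "0 0 -0.01 0 0 0 0.015" --pt "0 0 -0.02 0 0 0 0.015" --pt "0 0 -0.02 0 0 0 0.015" --pt "0 0 -0.02 0 0 0 0.015" --pt "0 0 -0.02 0 0 0 0.015" --pt "0 0 -0.02 0 0 0 0.015" --pt "0 0 -0.02 0 0 0 0.015" --pt "0 0 -0.02 0 0 0 0.015" --pt "0 0 -0.02 0 0 0 0.015" --pt "0 0 0 0 0 0 0.015" --pt "0 0 0 0 0 0 0.015"

```text
t: 7.18
position: [0.5168, 0.1784, 0.2025]
tool_rot: [-179.9, -0.1, 12.3]
force: [-0.3, 0.2, -2.3]
finger_gap: 0.0231
finger_force: 30.0
```

```bash
cat > dock.py <<'E'
from h import *
s=ctrl.get_state();print(s['t'],s['position'],s['tool_rot'],s['force'],s['wrist_torque'])
c=cam("scene");P=cloud(c);print('scene green top')
for n in("scene","side","wrist"):
    c=cam(n);P=cloud(c)
    reg=(P[...,0]>.35)&(P[...,0]<.75)&(P[...,1]>-.33)&(P[...,1]<-.05)
    g=mask(c,45,85)&reg&(P[...,2]>.02)
    if g.sum()>30: print(n,'green',g.sum(),P[g].min(0).round(3),P[g].max(0).round(3))
    hsv=cv2.cvtColor(c['pixels'],cv2.COLOR_BGR2HSV)
    b=reg&(P[...,2]<.09)&(P[...,2]>-.02)&(((hsv[...,2]>85)&(hsv[...,1]<60))|g)
    b=cv2.morphologyEx(b.astype(np.uint8),cv2.MORPH_CLOSE,np.ones((3,3)))
    nn,l,st,ce=cv2.connectedComponentsWithStats(b)
    i=1+st[1:,4].argmax();w=(l==i)&(abs(P[...,2]-.01)<.006);v,u=np.nonzero(w);q=onplane(c,np.c_[u,v],.01)[:,:2]
    (cx,cy),wh,a=cv2.minAreaRect(q.astype(np.float32)*1000);print(n,w.sum(),cx,cy,wh,a)
    cv2.imwrite(f"pics/{n}_d.png",c['pixels'])
E
python3 dock.py
```

```text
7.1833 [0.51681225 0.17838309 0.20246913] [-1.79908685e+02 -1.21930517e-01  1.22575028e+01] [-0.29154431  0.17103315 -2.30701711] [-0.0232862   0.17180303  0.01782728]
scene green top
scene green 163 [ 0.59  -0.185  0.02 ] [ 0.648 -0.139  0.065]
scene 1031 535.2850341796875 -195.78952026367188 (261.28070068359375, 89.33351135253906) 19.232223510742188
side green 197 [ 0.592 -0.192  0.02 ] [ 0.651 -0.151  0.063]
side 1769 534.939208984375 -199.89724731445312 (251.17442321777344, 77.44644165039062) 19.291763305664062
wrist 458 500.2384338378906 -159.00408935546875 (119.32878112792969, 14.616104125976562) 26.914669036865234
```

Request:
play_rows --pt "-0.01 0.0307 0 0 0 0 0.015" --pt "-0.01 0.0307 0 0 0 0 0.015" --pt "-0.01 0.0307 0 0 0 0 0.015" --pt "-0.01 0.0307 0 0 0 0 0.015" --pt "-0.01 0.0307 0 0 0 0 0.015" --pt "-0.01 0.0307 0 0 0 0 0.015" --pt "-0.01 0.0307 0 0 0 0 0.015" --pt "-0.01 0.0307 0 0 0 0 0.015" --pt "-0.01 0.0307 0 0 0 0 0.015" --pt "-0.01 0.0307 0 0 0 0 0.015" --pt "0 0 0 0 0 -0.0615 0.015" --pt "0 0 0 0 0 -0.0615 0.015" --pt "0 0 0 0 0 0 0.015" --pt "0 0 0 0 0 0 0.015" --pt "0 0 0 0 0 0 0.015"

```text
t: 8.63
position: [0.4836, -0.1431, 0.2009]
tool_rot: [-180.0, 0.1, 19.2]
force: [-0.3, -0.2, -2.1]
finger_gap: 0.0232
finger_force: 30.0
```

```bash
python3 dock.py; cp pics/wrist_d.png pics/w2.png
```

```text
8.6333 [ 0.48355153 -0.14310624  0.20093513] [-1.79977741e+02  5.71892279e-02  1.92037668e+01] [-0.309116   -0.17035434 -2.13342853] [-0.03855981  0.15925642 -0.02879766]
scene green top
scene green 162 [ 0.59  -0.184  0.02 ] [ 0.649 -0.138  0.067]
scene 1007 536.1105346679688 -197.10159301757812 (259.82965087890625, 93.9277572631836) 20.797740936279297
side green 197 [ 0.592 -0.194  0.02 ] [ 0.651 -0.15   0.063]
side 1753 535.2070922851562 -199.8203125 (250.20169067382812, 77.52508544921875) 19.698190689086914
wrist green 256 [ 0.563 -0.185  0.021] [ 0.65  -0.114  0.364]
wrist 8534 536.0795288085938 -191.72276306152344 (247.26609802246094, 75.69817352294922) 19.458477020263672
```

View pics/w2.png

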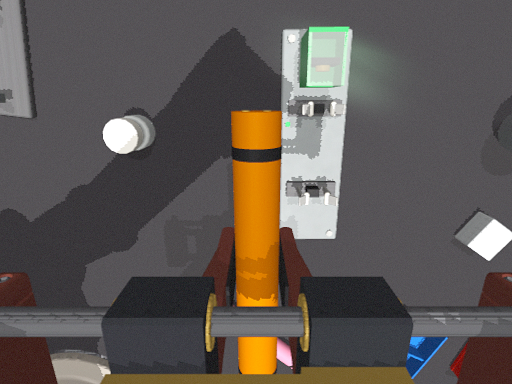

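The wrist view shows the dock plate from (283,30) to (338,238), the green socket at (327,57), the clips at v≈107 and v≈190 with white lips at u≈308/333 and u≈306/327, and the held driver's tail at (256,112).

Run:
```python
from h import *
im=cv2.imread("pics/w2.png")
a=cv2.resize(im[20:125,270:360],None,fx=4.4,fy=4.4,interpolation=cv2.INTER_CUBIC);b=cv2.resize(im[160:245,270:360],None,fx=4.4,fy=4.4,interpolation=cv2.INTER_CUBIC)
b=cv2.copyMakeBorder(b,0,a.shape[0]-b.shape[0],0,0,0)
cv2.imwrite("pics/w2c.png",np.hstack([a,b]))
c=cam("wrist");P=cloud(c)
for n,(v0,v1) in dict(rear=(96,122),front=(178,212)).items():
    for u in range(284,346,2):
        z=P[v0:v1,u,2];k=z.argmax();print(n,u,v0+k,P[v0+k,u].round(4)) if z[k]>.04 else 0
```

```text
rear 302 109 [ 0.5696 -0.1584  0.0646]
rear 304 110 [ 0.5694 -0.1607  0.0639]
rear 306 110 [ 0.5701 -0.163   0.0612]
rear 308 109 [ 0.5717 -0.1648  0.0596]
rear 310 108 [ 0.5733 -0.1667  0.057 ]
rear 312 106 [ 0.5758 -0.168   0.0561]
rear 330 108 [ 0.58   -0.186   0.0553]
rear 332 113 [ 0.5761 -0.1895  0.057 ]
rear 334 103 [ 0.5856 -0.1875  0.0572]
rear 336 109 [ 0.5809 -0.1913  0.0586]
rear 338 113 [ 0.5779 -0.1942  0.0608]
rear 340 109 [ 0.5819 -0.194   0.0628]
rear 342 113 [ 0.579  -0.197   0.0642]
rear 344 107 [ 0.5849 -0.1966  0.0641]
front 284 184 [ 0.563  -0.1141  0.3638]
front 298 205 [ 0.4752 -0.1917  0.0638]
front 300 190 [ 0.563  -0.1141  0.3638]
front 302 200 [ 0.4812 -0.1945  0.0608]
front 304 202 [ 0.4793 -0.1978  0.0593]
front 306 200 [ 0.4815 -0.1997  0.0568]
front 308 195 [ 0.4872 -0.2001  0.055 ]
front 312 179 [ 0.563  -0.1141  0.3638]
front 324 201 [ 0.4866 -0.2194  0.0554]
front 326 199 [ 0.4898 -0.2202  0.0564]
front 328 178 [ 0.563  -0.1141  0.3638]
front 330 204 [ 0.4866 -0.2257  0.0594]
front 332 201 [ 0.4909 -0.2257  0.0611]
front 334 194 [ 0.563  -0.1141  0.3638]
front 336 199 [ 0.4955 -0.2271  0.0658]
front 342 200 [ 0.563  -0.1141  0.3638]
```

View pics/w2c.png

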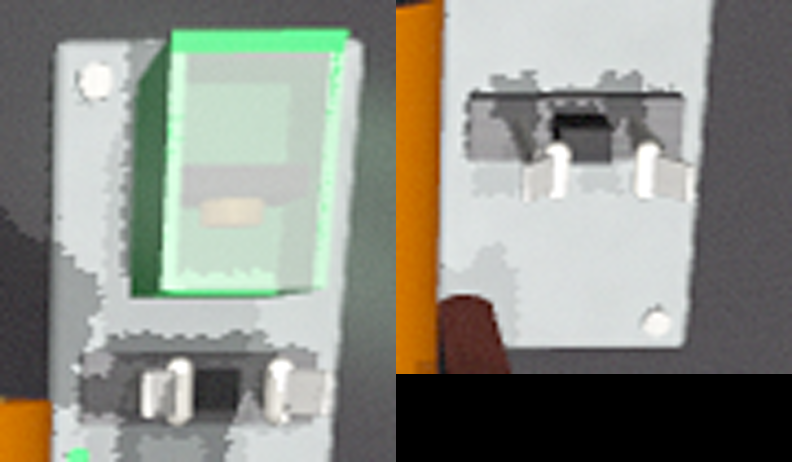

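The crop shows the socket mouth near its lower edge, the brass contact seen through the clear roof at about (232,212), and the white lips either side of the dark saddles at both clips.

```bash
cat > clips.py <<'E'
from h import *
import sys
yaw=np.radians(19.4);e=np.array([np.cos(yaw),np.sin(yaw)]);n=np.array([-e[1],e[0]]);o=np.array([.535,-.195])
s=ctrl.get_state();pt=np.array(s['position'][:2])-o;print('t',s['t'],'TCP dock',pt@e,pt@n,s['position'][2],s['tool_rot'],s['force'])
for nm in sys.argv[1:] or ["wrist"]:
    c=cam(nm);P=cloud(c);D=P[...,:2]-o;X=D@e;Y=D@n;Z=P[...,2]
    hsv=cv2.cvtColor(c['pixels'],cv2.COLOR_BGR2HSV)
    m=(Z>.05)&(Z<.07)&(abs(Y)<.035)&(X>-.1)&(X<.1)&(hsv[...,1]<60)&(hsv[...,2]>120)
    _,l,st,ce=cv2.connectedComponentsWithStats(m.astype(np.uint8))
    for i in range(1,len(st)):
        if st[i,4]>8:
            w=l==i;print(nm,st[i,4],ce[i].round(1),'X',np.percentile(X[w],[5,50,95]).round(4),'Y',np.percentile(Y[w],[2,50,98]).round(4),'Z',np.percentile(Z[w],[5,95]).round(4))
    g=mask(c,45,85)&(X>.03)&(X<.2)&(abs(Y)<.05)&(Z>.056)&(Z<.075)
    if g.any():print('green top X',np.percentile(X[g],[1,99]),'Y',np.percentile(Y[g],[1,99]))
    og=mask(c,5,19,120,80)&(Z<.25)&(Z>.1)|mask(c,5,19,120,80)&(Z>.04)&(abs(Y)<.03)
    if og.any():print('orange X max',np.percentile(X[og],98),'Z',np.percentile(Z[og],98))
E
python3 clips.py wrist scene side
```

```text
t 8.8833 TCP dock -0.03103992319095167 0.0658475896653807 0.2013837356814516 [-1.79999401e+02  5.59289117e-03  1.92785746e+01] [ 0.30190675  0.61543787 -2.12477001]
wrist 1402 [325.2  65.9] X [0.0686 0.0837 0.0984] Y [-0.015   0.0026  0.0193] Z [0.0623 0.0647]
wrist 133 [307.3 108.9] X [0.0396 0.0447 0.0503] Y [0.0114 0.0161 0.0228] Z [0.0543 0.0635]
wrist 183 [336.4 109. ] X [0.0395 0.0445 0.0501] Y [-0.0184 -0.0121 -0.0066] Z [0.0541 0.064 ]
wrist 116 [303.2 199. ] X [-0.056  -0.0501 -0.0452] Y [0.0107 0.0162 0.0229] Z [0.0528 0.0636]
wrist 142 [329.7 199.1] X [-0.0563 -0.0506 -0.0456] Y [-0.0185 -0.0123 -0.007 ] Z [0.0532 0.0637]
green top X [0.06913319 0.11666725] Y [-0.01503859  0.02010955]
orange X max 0.047416479577770204 Z 0.2333804607629813
scene 18 [208.6 155.6] X [-0.059  -0.0517 -0.0496] Y [-0.0198 -0.0147 -0.0074] Z [0.0516 0.0641]
scene 15 [216.9 158.8] X [-0.058  -0.0524 -0.0478] Y [0.0099 0.0153 0.0204] Z [0.0518 0.0632]
scene 20 [194.  178.4] X [0.0375 0.0439 0.0484] Y [-0.019  -0.0134 -0.0076] Z [0.0546 0.0642]
scene 14 [202.6 181.7] X [0.0377 0.0441 0.0478] Y [0.0104 0.0159 0.0223] Z [0.0514 0.066 ]
scene 102 [191.7 188.3] X [0.0661 0.0818 0.0977] Y [-0.0141  0.001   0.0154] Z [0.0612 0.0675]
green top X [0.07175254 0.11530707] Y [-0.01516268  0.02024874]
orange X max 0.04207270617947082 Z 0.23332107092583926
side 121 [314.  226.1] X [0.0677 0.0827 0.0972] Y [-0.0169 -0.0009  0.015 ] Z [0.0602 0.0636]
side 26 [299.1 231.4] X [0.0377 0.0427 0.0484] Y [0.0069 0.0129 0.0194] Z [0.0523 0.0612]
side 15 [306.5 238.7] X [0.0377 0.0403 0.0466] Y [-0.0209 -0.0162 -0.0114] Z [0.0508 0.06  ]
side 30 [270.7 249.1] X [-0.0573 -0.0517 -0.0459] Y [0.0065 0.0125 0.0193] Z [0.0505 0.0615]
side 17 [278.4 256.8] X [-0.0575 -0.0534 -0.0471] Y [-0.023  -0.0165 -0.0119] Z [0.0509 0.063 ]
green top X [0.06648818 0.11702034] Y [-0.02002152  0.00544638]
orange X max 1.1680545161833065 Z 0.2462462456646646
```

Request:
play_rows --pt "0.0026 0.0128 0 0 0 0 0.015" --pt "0.0026 0.0128 0 0 0 0 0.015" --pt "0.0026 0.0128 0 0 0 0 0.015" --pt "0.0026 0.0128 0 0 0 0 0.015" --pt "0.0026 0.0128 0 0 0 -0.002 0.015" --pt "0 0 0.02 0 0 0 0.015" --pt "0 0 0.02 0 0 0 0.015" --pt "0 0 0.02 0 0 0 0.015" --pt "0 0 0.02 0 0 0 0.015" --pt "0 0 0.02 0 0 0 0.015" --pt "0 0 0.015 0 0 0 0.015" --pt "0 0 0.01 0 0 0 0.015" --pt "0 0 0.005 0 0 0 0.015" --pt "0 0 0 0 0 0 0.015" --pt "0 0 0 0 0 0 0.015" --pt "0 0 0 0 0 0 0.015" --pt "0 0 0 0 0 0 0.015"

```text
t: 10.45
position: [0.5179, -0.1998, 0.0724]
tool_rot: [180.0, -0.1, 19.4]
force: [-0.3, 0.5, -0.6]
finger_gap: 0.0233
finger_force: 30.0
```

```bash
python3 clips.py wrist scene side
python3 - <<'E'
from h import *
c=cam("wrist");b=cam("side")
cv2.imwrite("pics/w3.png",np.hstack([cv2.resize(c['pixels'][20:300,150:400],(400,448)),cv2.resize(b['pixels'][180:292,230:330],(400,448),interpolation=2)]))
E
```

```text
t 10.45 TCP dock -0.017749323078646292 0.0011245393816407606 0.07236178719361817 [ 1.79954763e+02 -8.80642589e-02  1.93821304e+01] [-0.30881294  0.46219968 -0.55410637]
wrist 4018 [260.   66.4] X [0.0682 0.0841 0.0984] Y [-0.015   0.0008  0.0162] Z [0.0624 0.0646]
wrist 241 [287.6 139. ] X [0.0403 0.0448 0.0493] Y [-0.0191 -0.0156 -0.012 ] Z [0.0572 0.0638]
wrist 159 [226.1 139.6] X [0.0403 0.0446 0.0491] Y [0.0182 0.0203 0.0228] Z [0.0604 0.0643]
green top X [0.0674703  0.11512475] Y [-0.01555337  0.01961267]
orange X max 0.06075885924934418 Z 0.1642390866522479
scene 13 [217.1 158.5] X [-0.058  -0.0538 -0.0477] Y [0.0099 0.0159 0.0209] Z [0.0522 0.0646]
scene 13 [202.6 181.5] X [0.0387 0.0435 0.0483] Y [0.0112 0.0163 0.021 ] Z [0.0506 0.0646]
scene 108 [192.  188.4] X [0.0659 0.081  0.0977] Y [-0.0143  0.0016  0.0175] Z [0.0613 0.0671]
green top X [0.08165589 0.1155252 ] Y [-0.01550999  0.02010852]
orange X max 0.051462103093912144 Z 0.22304118986366966
side 17 [278.5 256.8] X [-0.0578 -0.0532 -0.0483] Y [-0.0225 -0.0173 -0.0129] Z [0.0502 0.0629]
green top X [0.09740092 0.1157117 ] Y [-0.02073419 -0.01665005]
orange X max 1.1666752287775617 Z 0.245490716146224
```

View pics/w3.png

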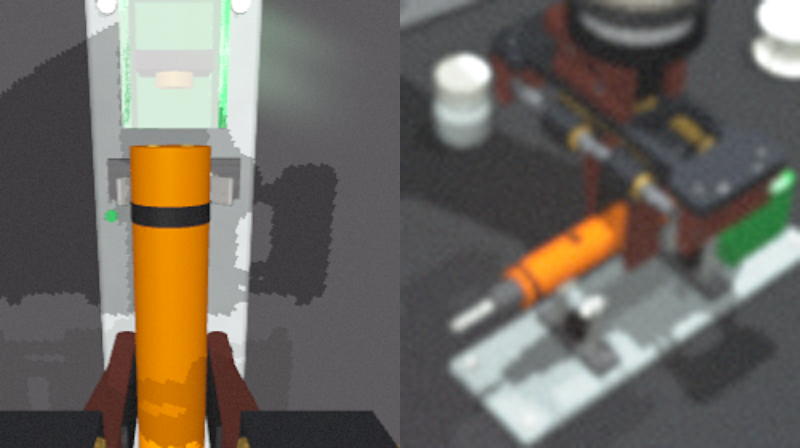

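The left half shows the barrel over the dock with its tail end (170,147) just before the socket mouth (175,135), and the clip flares on either side. The right half shows the driver level above the front clip.

```bash
cat > rel.py <<'E'
from h import *
yaw=np.radians(19.4);e=np.array([np.cos(yaw),np.sin(yaw)]);n=np.array([-e[1],e[0]]);o=np.array([.535,-.195])
s=ctrl.get_state();pt=np.array(s['position'][:2])-o;za=s['position'][2]+.0185
print('t',s['t'],'TCP',(pt@e).round(4),(pt@n).round(4),s['position'][2],s['tool_rot'],s['force'])
c=cam("wrist");K=c['intrinsics'];print('cx',K[0,2])
og=mask(c,5,19,120,80)
r=[]
for v in range(60,200):
    u=np.nonzero(og[v,200:320])[0]+200
    if len(u)>35: r.append([(u.min()+u.max())/2,v])
r=np.array(r);q=onplane(c,r,za)[:,:2]-o;X,Y=q@e,q@n
k=np.polyfit(X,Y,1);print('axis: yaw err deg',np.degrees(k[0]),'Y at X=0,.048',np.polyval(k,[0,.045]),'tail X (top edge)',((onplane(c,r[:1],za+.012)[0,:2]-o)@e),r[0])
E
python3 rel.py
```

```text
t 10.7 TCP -0.0181 0.0015 0.07175801275951882 [ 1.79991499e+02 -3.08591901e-02  1.93862176e+01] [ 0.60885127 -0.40939499 -1.68548673]
cx 256.8180776358596
axis: yaw err deg 0.1443187570354542 Y at X=0,.048 [0.00314144 0.00325479] tail X (top edge) 0.06165518981661006 [256.5 111. ]
```

Request:
play_rows --pt "0 0.0012 0.005 0 0 0 0.015" --pt "0 0 0.005 0 0 0 0.015" --pt "0 0 0.005 0 0 0 0.015" --pt "0 0 0.005 0 0 0 0.015" --pt "0 0 0.002 0 0 0 0.015" --pt "0 0 0.002 0 0 0 0.015" --pt "0 0 0.002 0 0 0 0.015" --pt "0 0 0 0 0 0 0.015" --pt "0 0 0 0 0 0 0.015" --grip_force 50

```text
t: 11.5
position: [0.5176, -0.2008, 0.0454]
tool_rot: [-180.0, 0.0, 19.4]
force: [-0.3, 0.6, -1.4]
finger_gap: 0.0231
finger_force: 50.0
```

Request:
play_rows --pt "0 0 0.001 0 0 0 0.015" --pt "0 0 0.001 0 0 0 0.015" --pt "0 0 0.001 0 0 0 0.015" --pt "0 0 0.001 0 0 0 0.015" --pt "0 0 0 0 0 0 0.015"

```text
t: 11.92
position: [0.5181, -0.201, 0.0418]
tool_rot: [180.0, -0.1, 19.4]
force: [1.7, 0.6, 2.9]
finger_gap: 0.023
finger_force: 50.0
```

Contact with the lips is where expected; press on in small steps.

Request:
play_rows --pt "0 0 0.001 0 0 0 0.015" --pt "0 0 0.001 0 0 0 0.015" --pt "0 0 0.001 0 0 0 0.015" --pt "0 0 0 0 0 0 0.015"

```text
t: 12.25
position: [0.5185, -0.201, 0.039]
tool_rot: [180.0, -0.1, 19.4]
force: [0.1, 0.1, 4.7]
finger_gap: 0.0227
finger_force: 50.0
```

Request:
play_rows --pt "0 0 0.001 0 0 0 0.015" --pt "0 0 0.001 0 0 0 0.015" --pt "0 0 0.001 0 0 0 0.015" --pt "0 0 0 0 0 0 0.015"

```text
t: 12.58
position: [0.5186, -0.2009, 0.036]
tool_rot: [180.0, -0.1, 19.4]
force: [0.9, 0.5, 4.1]
finger_gap: 0.0232
finger_force: 50.0
```

Request:
play_rows --pt "0 0 0.001 0 0 0 0.015" --pt "0 0 0.001 0 0 0 0.015" --pt "0 0 0.001 0 0 0 0.015" --pt "0 0 0 0 0 0 0.015"

```text
t: 12.92
position: [0.518, -0.2009, 0.0324]
tool_rot: [180.0, -0.0, 19.4]
force: [1.4, -1.1, 1.0]
finger_gap: 0.0231
finger_force: 50.0
```

Request:
play_rows --pt "0 0 0.001 0 0 0 0.015" --pt "0 0 0.001 0 0 0 0.015" --pt "0 0 0.001 0 0 0 0.015" --pt "0 0 0 0 0 0 0.015"

```text
t: 13.25
position: [0.517, -0.2009, 0.0288]
tool_rot: [-180.0, 0.1, 19.4]
force: [1.6, -1.3, -5.0]
finger_gap: 0.0229
finger_force: 50.0
```

Request:
play_rows --pt "0 0 0.001 0 0 0 0.015" --pt "0 0 0.001 0 0 0 0.015" --pt "0 0 0 0 0 0 0.015"

```text
t: 13.5
position: [0.517, -0.2008, 0.0269]
tool_rot: [-180.0, 0.1, 19.4]
force: [1.1, -3.0, -7.0]
finger_gap: 0.0231
finger_force: 50.0
```

Request:
play_rows --pt "0 0 0.0005 0 0 0 0.015" --pt "0 0 0.0005 0 0 0 0.015" --pt "0 0 0 0 0 0 0.015"

```text
t: 13.75
position: [0.5172, -0.2009, 0.0265]
tool_rot: [-180.0, 0.0, 19.4]
force: [-1.2, -2.8, -2.0]
finger_gap: 0.0231
finger_force: 50.0
```

Request:
play_rows --pt "0 0 0.0005 0 0 0 0.015" --pt "0 0 0 0 0 0 0.015"

```text
t: 13.92
position: [0.5172, -0.2009, 0.0264]
tool_rot: [-180.0, 0.0, 19.4]
force: [-2.5, -1.0, 4.6]
finger_gap: 0.0229
finger_force: 50.0
```

Run:
```python
from h import *
s=ctrl.get_state();print(s['t'],s['position'],s['tool_rot'],s['force'],s['wrist_torque'])
yaw=np.radians(19.4);e=np.array([np.cos(yaw),np.sin(yaw)]);n=np.array([-e[1],e[0]]);o=np.array([.535,-.195])
for nm in("wrist","scene","side"):
    c=cam(nm);P=cloud(c);og=mask(c,5,19,120,80)&(P[...,2]<.1)&(P[...,2]>.03);X=(P[...,:2]-o)@e
    print(nm,[(b,int((og&(abs(X-b)<.01)).sum()),np.percentile(P[...,2][og&(abs(X-b)<.01)],98).round(4)) for b in(-.08,-.05,-.02,0.02,.05) if (og&(abs(X-b)<.01)).sum()>8])
    if nm=="side":cv2.imwrite("pics/s4.png",cv2.resize(c['pixels'][180:292,230:350],(800,746),interpolation=2)[:600])
```

```text
13.9167 [ 0.51724749 -0.20088763  0.02636841] [-1.79967302e+02  9.05020278e-03  1.93649307e+01] [-2.53673942 -0.98706271  4.58699382] [-0.32183455  0.68725177 -0.00770216]
wrist [(-0.08, 770, np.float64(0.0575)), (-0.05, 67, np.float64(0.058)), (-0.02, 1428, np.float64(0.0579)), (0.02, 1809, np.float64(0.058)), (0.05, 1651, np.float64(0.0581))]
scene [(-0.02, 31, np.float64(0.0619)), (0.02, 42, np.float64(0.062)), (0.05, 33, np.float64(0.0604))]
side [(-0.08, 75, np.float64(0.057)), (-0.05, 45, np.float64(0.057)), (-0.02, 50, np.float64(0.0655))]
```

```bash
cat > br.py <<'E'
from h import *
yaw=np.radians(19.4);e=np.array([np.cos(yaw),np.sin(yaw)]);n=np.array([-e[1],e[0]]);o=np.array([.535,-.195])
s=ctrl.get_state();print('TCP X',(s['position'][:2]-o)@e,'f along',np.array(s['force'][:2])@e,s['force'][2],s['wrist_torque'])
c=cam("wrist");cv2.imwrite("pics/w5.png",cv2.resize(c['pixels'][0:160,180:340],(600,600),interpolation=2))
m=mask(c,5,30,25,120);m[:, :215]=0;m[:,300:]=0;m[110:]=0
_,l,st,ce=cv2.connectedComponentsWithStats(m.astype(np.uint8))
for i in range(1,len(st)):
    if st[i,4]>15:
        u,v,w,h,a=st[i];print(st[i],'front bottom X at z .052:',(onplane(c,[u+w/2,v+h],.05)[0,:2]-o)@e,'back top:',(onplane(c,[u+w/2,v],.052)[0,:2]-o)@e)
og=mask(c,5,19,120,80);v=np.nonzero(og[:,245:268].sum(1)>15)[0].min();print('tail X',(onplane(c,[256,v],.057)[0,:2]-o)@e,v)
E
python3 br.py
```

```text
TCP X -0.018717855354299453 f along -3.115802463016738 5.103740094697854 [-0.27991008  0.81313875  0.01137513]
[242  50  29  14 342] front bottom X at z .052: 0.08055770988129674 back top: 0.08579245857231373
tail X 0.061110997333709005 111
```

View pics/w5.png

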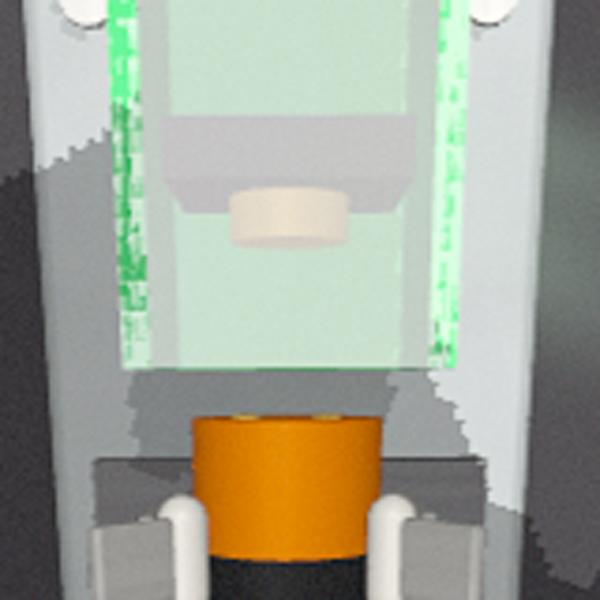

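The view shows both rear lips over the barrel (snapped in), its tail at (288,417), the mouth at (288,367), and the brass contact at (290,215) with the stop just behind it: about 25 mm to go.

Request:
play_rows --pt "0.001 0 0 0 0 0 0.015" --pt "0.001 0 0 0 0 0 0.015" --pt "0.001 0 0 0 0 0 0.015" --pt "0.001 0 0 0 0 0 0.015"

```text
t: 14.45
position: [0.5202, -0.2001, 0.0263]
tool_rot: [-180.0, 0.1, 19.3]
force: [-6.0, -2.4, 7.0]
finger_gap: 0.0231
finger_force: 50.0
```

Request:
play_rows --pt "0.001 0 0 0 0 0 0.015" --pt "0.001 0 0 0 0 0 0.015" --pt "0.001 0 0 0 0 0 0.015" --pt "0.001 0 0 0 0 0 0.015"

```text
t: 14.78
position: [0.5239, -0.1988, 0.0263]
tool_rot: [-180.0, 0.1, 19.3]
force: [-5.3, -2.7, 6.6]
finger_gap: 0.0228
finger_force: 50.0
```

Request:
play_rows --pt "0.001 0 0 0 0 0 0.015" --pt "0.001 0 0 0 0 0 0.015" --pt "0.001 0 0 0 0 0 0.015" --pt "0.001 0 0 0 0 0 0.015" --pt "0.001 0 0 0 0 0 0.015" --pt "0.001 0 0 0 0 0 0.015" --pt "0.001 0 0 0 0 0 0.015" --pt "0.001 0 0 0 0 0 0.015" --pt "0.001 0 0 0 0 0 0.015" --pt "0.001 0 0 0 0 0 0.015"

```text
t: 15.62
position: [0.5333, -0.1955, 0.0263]
tool_rot: [-180.0, 0.1, 19.3]
force: [-5.1, -2.6, 7.4]
finger_gap: 0.0231
finger_force: 50.0
```

```bash
python3 br.py
```

```text
TCP X -0.0017429605301272997 f along -5.671527031693709 7.4432645952716445 [-0.54201953  1.31314974 -0.01910911]
[242  93  29  12 314] front bottom X at z .052: 0.08049296630613703 back top: 0.08558572641596524
tail X 0.06526646881495088 141
```

Request:
play_rows --pt "0.001 0 0 0 0 0 0.015" --pt "0.001 0 0 0 0 0 0.015" --pt "0.001 0 0 0 0 0 0.015" --pt "0.001 0 0 0 0 0 0.015"

```text
t: 16.0
position: [0.5371, -0.1942, 0.0263]
tool_rot: [-180.0, 0.1, 19.3]
force: [-6.6, -2.4, 7.2]
finger_gap: 0.0229
finger_force: 50.0
```

Request:
play_rows --pt "0.001 0 0 0 0 0 0.015" --pt "0.001 0 0 0 0 0 0.015" --pt "0 0 0 0 0 0 0.015"

```text
t: 16.25
position: [0.5387, -0.1936, 0.0263]
tool_rot: [-180.0, 0.1, 19.3]
force: [-6.1, -2.4, 7.6]
finger_gap: 0.0233
finger_force: 50.0
```

Request:
play_rows --pt "0.001 0 0 0 0 0 0.015" --pt "0 0 0 0 0 0 0.015"

```text
t: 16.42
position: [0.5394, -0.1933, 0.0263]
tool_rot: [-179.9, 0.1, 19.3]
force: [-6.8, -3.1, 8.2]
finger_gap: 0.0233
finger_force: 50.0
```

Request:
play_rows --pt "0.001 0 0 0 0 0 0.015" --pt "0.0005 0 0 0 0 0 0.015" --pt "0 0 0 0 0 0 0.015"

```text
t: 16.67
position: [0.5404, -0.193, 0.0263]
tool_rot: [-179.9, 0.2, 19.3]
force: [-8.4, -2.4, 8.9]
finger_gap: 0.0229
finger_force: 50.0
```

Request:
play_rows --pt "0.001 0 0 0 0 0 0.015" --pt "0 0 0 0 0 0 0.015"

```text
t: 16.83
position: [0.5411, -0.1928, 0.0263]
tool_rot: [-179.9, 0.2, 19.3]
force: [-8.8, -2.6, 10.2]
finger_gap: 0.023
finger_force: 50.0
```

Request:
play_rows --pt "0.001 0 0 0 0 0 0.015" --pt "0 0 0 0 0 0 0.015"

```text
t: 17.0
position: [0.5411, -0.1928, 0.0263]
tool_rot: [-179.9, 0.3, 19.3]
force: [-11.0, -3.3, 13.2]
finger_gap: 0.0232
finger_force: 50.0
```

Request:
play_rows --pt "0.0008 0 -0.0003 0 0 0 0.015" --pt "0 0 0 0 0 0 0.015"

```text
t: 17.17
position: [0.5411, -0.1928, 0.0263]
tool_rot: [-179.9, 0.3, 19.3]
force: [-11.3, -4.1, 11.2]
finger_gap: 0.0229
finger_force: 50.0
```

```bash
python3 br.py
```

```text
TCP X 0.006448068192373073 f along -12.001983261992835 11.201382377090432 [-0.89509974  2.62746451  0.12898459]
tail X 0.06416452212100758 162
```

View pics/w5.png

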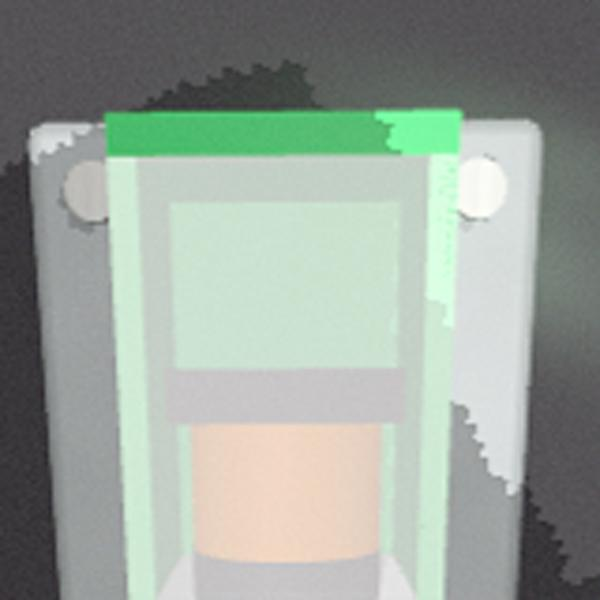

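The tail is now up against the end stop (288,420) and the brass is hidden. One small confirming push.

Request:
play_rows --pt "0.001 0 0 0 0 0 0.015" --pt "0.0005 0 0 0 0 0 0.015" --pt "0 0 0 0 0 0 0.015"

```text
t: 17.47
position: [0.5411, -0.1927, 0.0263]
tool_rot: [-179.8, 0.4, 19.2]
force: [-15.4, -5.1, 14.7]
finger_gap: 0.0232
finger_force: 50.0
```

Request:
play_rows --pt "-0.001 0 -0.0003 0 0 0 0.015" --pt "-0.001 0 0 0 0 0 0.015" --pt "0 0 0 0 0 0 0.015"

```text
t: 17.72
position: [0.5411, -0.1928, 0.0263]
tool_rot: [-179.9, 0.3, 19.3]
force: [-9.6, -3.9, 7.3]
finger_gap: 0.0232
finger_force: 50.0
```

Request:
play_rows --pt "0 0 0 0 0 0 0.03" --pt "0 0 0 0 0 0 0.04" --pt "0 0 0 0 0 0 0.05" --pt "0 0 0 0 0 0 0.05" --pt "0 0 0 0 0 0 0.05" --pt "0 0 0 0 0 0 0.05" --pt "0 0 0 0 0 0 0.05" --pt "0 0 0 0 0 0 0.05"

```text
t: 18.38
position: [0.5449, -0.1911, 0.0265]
tool_rot: [-180.0, -0.0, 19.4]
force: [-0.2, 0.1, -0.8]
finger_gap: 0.05
finger_force: 0.0
```

Request:
play_rows --pt "0 0 -0.005 0 0 0 0.05" --pt "0 0 -0.01 0 0 0 0.05" --pt "0 0 -0.02 0 0 0 0.05" --pt "0 0 -0.02 0 0 0 0.05" --pt "0 0 -0.02 0 0 0 0.05" --pt "0 0 -0.02 0 0 0 0.05" --pt "0 0 -0.02 0 0 0 0.05" --pt "0 0 -0.02 0 0 0 0.05" --pt "-0.02 0 0 0 0 0 0.05" --pt "-0.02 0 0 0 0 0 0.05" --pt "0 0 0 0 0 0 0.05" --pt "0 0 0 0 0 0 0.05" --pt "0 0 0 0 0 0 0.05"

```text
t: 19.47
position: [0.5077, -0.2042, 0.1622]
tool_rot: [180.0, -0.1, 19.4]
force: [-0.0, 0.3, -0.1]
finger_gap: 0.0502
finger_force: 0.0
```

```bash
python3 br.py
python3 - <<'E'
from h import *
c=cam("wrist");b=cam("side")
cv2.imwrite("pics/f.png",np.hstack([cv2.resize(c['pixels'][0:300,150:370],(390,532)),cv2.resize(b['pixels'][170:300,230:340],(400,532),interpolation=2)]))
E
```

```text
TCP X -0.02881423951978309 f along 0.05572908478817758 -0.05887071805990973 [-0.00747451  0.11294593  0.01216438]
[244  62  27  21 538] front bottom X at z .052: 0.06992202592861753 back top: 0.08660232354366906
[244  90  27  20 518] front bottom X at z .052: 0.04715198847732499 back top: 0.06406848966474414
tail X 0.06390932690130909 90
```

View pics/f.png

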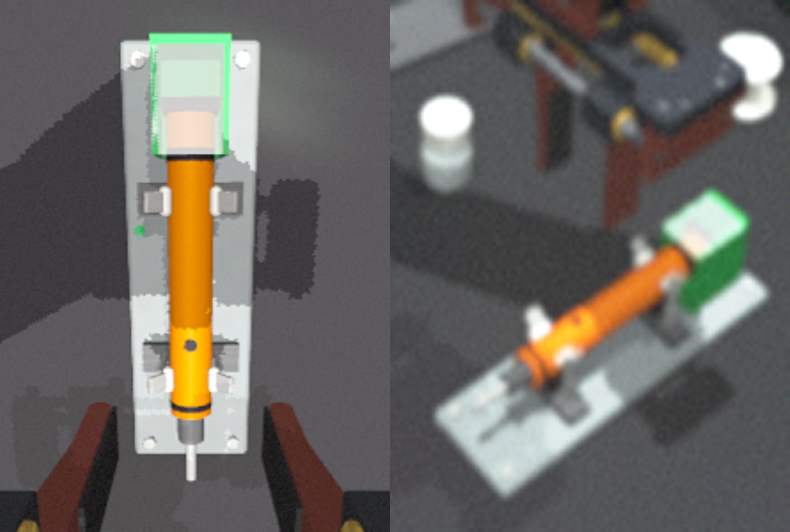

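The driver lies level in both clips, with its tail against the stop at (190,108), and the gripper is clear. I'll hand in.

```bash
python3 -c "
from bench import ctrl;print(ctrl.close_job())"
```

```text
the job is handed in; nothing more can be done
None
```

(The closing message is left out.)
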